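# Load a swing-out centrifuge in balance and close it

## Robot

A 6-joint arm with a two-finger parallel gripper is mounted at the origin on a cart in front of the work surface, level with it; the furniture and walls round the work are solid. World frame = base frame: x ahead of the robot, y to its left, z up, the work surface at z = 0. Lengths are in m, angles in rad, forces in N, time in s.
With the tool pointing down it reaches from about 0.35 to 0.875 m from the base axis. Payload 15.5 kg.
Tool frame: the origin (TCP) lies at the very end of the fingers, on their centre line; the grasp point (between the pads) lies 19 mm behind it; z points along the fingers, y is the line along which they close (so a half turn about z gives the same grasp; the last joint's range is limited). The gripper opens to 85 mm and grips with 20 to 120 N. Pads are 22 mm wide; open, the fingers measure 114 mm over their backs; the gripper's body (76 mm by 85 mm) begins 54 mm behind the grasp point. The pads swing forward as they close: fully open they stand 13 mm farther back than shut.
Start: joints at [-1.415, 0.494, 1.345, -0, 1.302, -0.096], TCP at [0.155, -0.605, 0.231] pointing down, gripper open.
Joint ranges: [-2.91, 2.91], [-0.82, 2.16], [0.22, 2.67], [-1.22, 4.37], [0.12, 2.79], [-3.08, 3.08]. Speed limits (rad/s): [1.89, 1.89, 2.57, 3.01, 3.01, 3.01].

## Interface

Orientations are given as a unit quaternion [x, y, z, w].
In Python, from workcell import ctrl, viewer gives the robot as it stands. The module is installed in compiled form; this text tells all that it offers.
- The arm moves only by the tool step_arm, never from a script. Its arguments are lists of equal length, an entry for each row: "slide": the shift along the tool's x, y, z in mm, a list of three; "twist": the turn, a rotation vector about the tool's x, y, z in degrees, a list of three. A call has 1 to 5 rows; each row shifts and turns the commanded pose from where the row before left it, along the tool's axes as they then stand; what a row does not reach is not made up. A row lasts 1/10 s, in which the tool goes at most 50 mm and 8.59 degrees, less where a joint would pass 70% of its speed; a pose out of reach is approached as far as the arm can. A call is refused whole if a number of a shift passes 50 or a number of a turn 8.59, either way. A call with a gripper value outside its range is refused whole. "hand" is the opening, from 0 (shut) to 1 (fully open), set as the call begins (left out, the last holds). The fingers move at their own pace and stop on an object; the grip force is fixed at half the most. Time passes only in rows, so rows that do not move let the fingers close. It gives the time, the measured TCP pose, the force, the opening and the grip force at its end, in the units of the state.
- ctrl.get_state(): the state, without advancing time (a new reading comes with each control period).
- viewer.read_camera(name): name is "scene" or "top"; returns a dict with "frame" (480x640x3 uint8, red, green, blue), "mtx" (3x3 intrinsics, pixels), "distortion" ([k1, k2, p1, p2, k3] as OpenCV has them; the pictures are not rectified), "R" (3x3) and "t" (3): a world point X has camera coordinates R X + t. Camera axes: x right, y down, z forward; pixel columns grow to the right and rows downward; lengths in m; the calibration is good to about 2 mm. A picture is of the moment at which its call begins. There is no depth.
- ctrl.hand_in(): hands the job in; it is judged then, once.
The state is a dict: "time_s": time; "q": joint angles; "qd": joint speeds; "joint_efforts": joint torques, N m; "position": TCP position; "tcp_rot": TCP orientation; "ft_force": force on the tool from outside, world axes, zero at the start; "torque": the same for the moment, N m; "grip_width": finger opening in m; "grasp_force": force on a finger pad.
Only numpy, scipy, OpenCV 4.12 (cv2) and the standard library are available. Lean on these libraries where they do the work, as an engineer would, in place of code of your own. Each camera call takes 0.05 s, during which the arm holds its last target. There are 200 camera calls.

## Task

Load the bench centrifuge for a run: move the two red-capped and the two blue-capped tubes from the tube block into the four rotor buckets, seated upright, so that the rotor is balanced, with tubes of the same cap colour (same weight) directly opposite each other. Then set the clear lid squarely on the centrifuge, down over its collar and flat on the rim. Leave the white-capped tube standing in the block.

Things in the scene. Friction and masses are not known exactly. Their poses are not given: they have to be found in the camera images.
- tube_red_a: red-capped centrifuge tube, frosted, 100 mm tall; cap 21 mm diameter, top 14 mm; body 17 mm diameter, lowest 18 mm tapering to an 8 mm tip; 40 g. Origin: centre of the tip, z up the tube. Starts upright in a hole of the teal tube block, tip 10 mm and cap top 110 mm above the bench; x and y axes then lie along the block's sides.
- tube_red_b: red-capped centrifuge tube, frosted, 100 mm tall; cap 21 mm diameter, top 14 mm; body 17 mm diameter, lowest 18 mm tapering to an 8 mm tip; 40 g. Origin: centre of the tip, z up the tube. Starts upright in a hole of the teal tube block, tip 10 mm and cap top 110 mm above the bench; x and y axes then lie along the block's sides.
- tube_blue_a: blue-capped centrifuge tube, frosted, 100 mm tall; cap 21 mm diameter, top 14 mm; body 17 mm diameter, lowest 18 mm tapering to an 8 mm tip; 28 g. Origin: centre of the tip, z up the tube. Starts upright in a hole of the teal tube block, tip 10 mm and cap top 110 mm above the bench; x and y axes then lie along the block's sides.
- tube_blue_b: blue-capped centrifuge tube, frosted, 100 mm tall; cap 21 mm diameter, top 14 mm; body 17 mm diameter, lowest 18 mm tapering to an 8 mm tip; 28 g. Origin: centre of the tip, z up the tube. Starts upright in a hole of the teal tube block, tip 10 mm and cap top 110 mm above the bench; x and y axes then lie along the block's sides.
- tube_white: white-capped tube of the same shape, 30 g; stays in the block. Origin: centre of its tip, axes along the block's sides. The teal tube block is 110 x 160 x 60 mm, fixed to the bench, with 2 x 3 holes 19.5 mm wide and 50 mm deep, 52 mm apart along its sides; five hold the tubes.
- bucket_0: steel bucket of the centrifuge's rotor, for one tube; opposite bucket_2. Origin: centre of its inner floor, z up, x away from the rotor's axis, which is 55 mm off. Inner floor 50 mm, rim 105 mm above the bench. Funnel mouth 33 mm wide (39 outside), narrowing in 13 mm to a 20 mm bore. A seated tube's cap top is 150 mm above the bench.
- bucket_1: steel bucket of the centrifuge's rotor, for one tube; opposite bucket_3. Origin: centre of its inner floor, z up, x away from the rotor's axis, which is 55 mm off. The rotor turns about its vertical axis with light friction (0.05 N m): a sideways push turns all four buckets together. All buckets are alike (sizes at bucket_0).
- bucket_2: steel bucket of the centrifuge's rotor, for one tube; opposite bucket_0. Origin: centre of its inner floor, z up, x away from the rotor's axis, which is 55 mm off. The rotor sits in the white round bowl of the centrifuge, 208 mm outside, fixed; its flat deck is 92 mm above the bench, the black conical collar on it (172 mm wide below, 158 at the top) reaches 101 mm.
- bucket_3: steel bucket of the centrifuge's rotor, for one tube; opposite bucket_1. Origin: centre of its inner floor, z up, x away from the rotor's axis, which is 55 mm off. Sizes as bucket_0. In front of the bowl a control panel 60 mm high stands out to 140 mm from the rotor's axis.
- lid: clear dome lid, blue rim band and blue knob; 195 mm diameter (184 inside at the rim), 71 mm high inside, 160 g. Origin: centre of its lower rim, z up. Knob 32 mm diameter, 79 to 108 mm above the origin, at the centre. Starts on the bench, rim down. In place it is concentric with the rotor (midway between opposite buckets), centred by the collar, origin 92 mm above the bench.
Things that resemble listed ones, but are neither listed nor needed, are in the scene too. Leave any green look-alike of the tube_blue_a alone.

How it is judged:
On the way:
1. all four tubes seated in the buckets, same colours opposite, while the lid is still off (height (world z) of tube_red_a between 0.045 and 0.058 m and angle between each of tube_red_a, tube_red_b, tube_blue_a, tube_blue_b's own z axis and vertical below 0.2 rad and (horizontal distance between tube_red_a and bucket_0 below 0.009 m or horizontal distance between tube_red_a and bucket_1 below 0.009 m or horizontal distance between tube_red_a and bucket_2 below 0.009 m or horizontal distance between tube_red_a and bucket_3 below 0.009 m) and height (world z) of tube_red_b between 0.045 and 0.058 m and (horizontal distance between tube_red_b and bucket_0 below 0.009 m or horizontal distance between tube_red_b and bucket_1 below 0.009 m or horizontal distance between tube_red_b and bucket_2 below 0.009 m or horizontal distance between tube_red_b and bucket_3 below 0.009 m) and height (world z) of tube_blue_a between 0.045 and 0.058 m and (horizontal distance between tube_blue_a and bucket_0 below 0.009 m or horizontal distance between tube_blue_a and bucket_1 below 0.009 m or horizontal distance between tube_blue_a and bucket_2 below 0.009 m or horizontal distance between tube_blue_a and bucket_3 below 0.009 m) and height (world z) of tube_blue_b between 0.045 and 0.058 m and (horizontal distance between tube_blue_b and bucket_0 below 0.009 m or horizontal distance between tube_blue_b and bucket_1 below 0.009 m or horizontal distance between tube_blue_b and bucket_2 below 0.009 m or horizontal distance between tube_blue_b and bucket_3 below 0.009 m) and horizontal distance between tube_red_a and tube_red_b above 0.094 m and horizontal distance between tube_blue_a and tube_blue_b above 0.094 m and (height (world z) of lid above 0.13 m or horizontal distance between lid and bucket_0 above 0.12 m)), for 0.2 s.
At the end, for the whole second after the job is handed in: All four tubes in buckets: within 9 mm of centre, 8 mm of the floor, 0.2 rad of upright; each colour pair over 94 mm apart. Lid level (0.05 rad), within 6 mm of deck height, under 67 mm from every bucket. White-capped tube moved under 15 mm, tilted under 0.2 rad. All at rest (height (world z) of tube_red_a between 0.045 and 0.058 m and angle between each of tube_red_a, tube_red_b, tube_blue_a, tube_blue_b, tube_white's own z axis and vertical below 0.2 rad and (horizontal distance between tube_red_a and bucket_0 below 0.009 m or horizontal distance between tube_red_a and bucket_1 below 0.009 m or horizontal distance between tube_red_a and bucket_2 below 0.009 m or horizontal distance between tube_red_a and bucket_3 below 0.009 m) and height (world z) of tube_red_b between 0.045 and 0.058 m and (horizontal distance between tube_red_b and bucket_0 below 0.009 m or horizontal distance between tube_red_b and bucket_1 below 0.009 m or horizontal distance between tube_red_b and bucket_2 below 0.009 m or horizontal distance between tube_red_b and bucket_3 below 0.009 m) and height (world z) of tube_blue_a between 0.045 and 0.058 m and (horizontal distance between tube_blue_a and bucket_0 below 0.009 m or horizontal distance between tube_blue_a and bucket_1 below 0.009 m or horizontal distance between tube_blue_a and bucket_2 below 0.009 m or horizontal distance between tube_blue_a and bucket_3 below 0.009 m) and height (world z) of tube_blue_b between 0.045 and 0.058 m and (horizontal distance between tube_blue_b and bucket_0 below 0.009 m or horizontal distance between tube_blue_b and bucket_1 below 0.009 m or horizontal distance between tube_blue_b and bucket_2 below 0.009 m or horizontal distance between tube_blue_b and bucket_3 below 0.009 m) and horizontal distance between tube_red_a and tube_red_b above 0.094 m and horizontal distance between tube_blue_a and tube_blue_b above 0.094 m and height (world z) of lid between 0.086 and 0.098 m and angle between lid's own z axis and vertical below 0.05 rad and horizontal distance between lid and bucket_0 below 0.067 m and horizontal distance between lid and bucket_1 below 0.067 m and horizontal distance between lid and bucket_2 below 0.067 m and horizontal distance between lid and bucket_3 below 0.067 m and distance of tube_white from where it was at the start of the episode below 0.015 m and linear speed of each of tube_red_a, tube_red_b, tube_blue_a, tube_blue_b, lid below 0.02 m/s); the robot touches nothing.
It fails at once if the white-capped tube is taken out of or knocked from the block (distance of tube_white from where it was at the start of the episode above 0.03 m).
It also fails if it takes over 128 s, if anything falls off the work surface, if the arm or the gripper's body presses on something with over 40 N, if the wrist force passes 120 N, or if a joint passes its speed limit or range.

## Working session

There is one attempt and no reset: what is moved stays moved. The work goes in short steps, Python scripts to look and compute and a tool call to move; the robot and the scene stay as the last step left them, time stands still between calls to the robot, and variables do not carry over. Pictures are saved under pics/ and viewed, at most 14 in all, crops included, and the job is handed in when it is done.

Besides the shell and the picture viewer there is one more tool, called after "Emit:" as name(argument=value, ...) on one line, values as JSON. step_arm: Moves the arm, as the interface text tells. Its arguments: {"type":"object","properties":{"slide":{"type":"array","items":{"type":"array","items":{"type":"number"}}},"twist":{"type":"array","items":{"type":"array","items":{"type":"number"}}},"hand":{"type":"number"}},"required":["slide","twist"]}

```bash
mkdir -p pics; python3 - <<'E'
from workcell import ctrl, viewer
import cv2,pickle
s=ctrl.get_state();print(s)
for n in("scene","top"):
    c=viewer.read_camera(n);cv2.imwrite(f"pics/{n}0.png",c["frame"][:,:,::-1]);pickle.dump(c,open(n+"0.pkl","wb"))
    print(n,c["mtx"],c["distortion"],c["R"],c["t"])
E
```

```text
{'time_s': 0.0, 'q': array([-1.41550055e+00,  4.94183843e-01,  1.34612275e+00,  1.28634700e-05,
        1.30249291e+00, -9.55059591e-02]), 'qd': array([ 0.00034177, -0.00057556,  0.00089695,  0.00031532, -0.00139425,
        0.00069951]), 'joint_efforts': array([-8.82265682e-03, -8.82182622e+01, -3.83870065e+01, -9.70758083e-04,
        1.02597009e-02,  3.47995774e-05]), 'position': array([ 0.1550617 , -0.60509531,  0.23070268]), 'tcp_rot': array([ 9.92147642e-01,  1.25070745e-01, -1.18387896e-05, -6.03339420e-04]), 'ft_force': array([-0.22117598, -0.23961088,  0.05042983]), 'torque': array([ 0.05246458,  0.00429973, -0.03700436]), 'grasp_force': 0.0, 'grip_width': 0.08513580491608622}
scene [[513.33663106   0.         321.79573992]
 [  0.         513.33663106 236.65163628]
 [  0.           0.           1.        ]] [0.00307255 0.         0.         0.         0.        ] [[ 0.50592062 -0.86220402 -0.02546678]
 [-0.37263007 -0.19183284 -0.90793557]
 [ 0.77794033  0.46883301 -0.41833533]] [-0.24837802  0.25683915  0.75035092]
top [[521.94962625   0.         326.60902937]
 [  0.         521.94962625 237.13498094]
 [  0.           0.           1.        ]] [-0.03789326  0.          0.          0.          0.        ] [[ 0.03130102 -0.99950745  0.0022609 ]
 [-0.97730411 -0.03107969 -0.20954886]
 [ 0.20951592  0.0043495  -0.97779556]] [-0.02443229  0.51708619  1.26897167]
```

View pics/scene0.png

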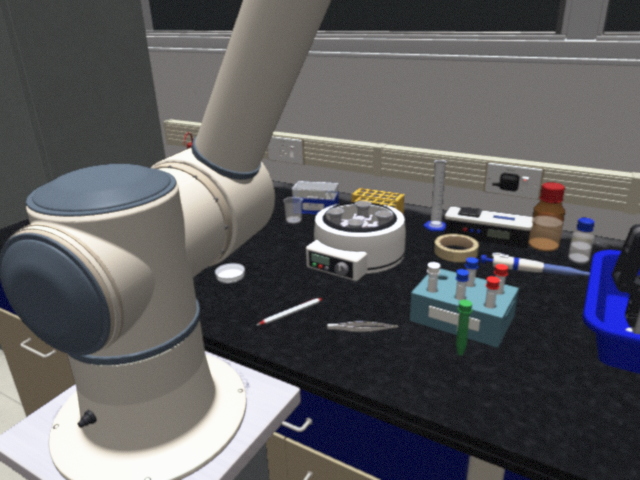

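View pics/top0.png

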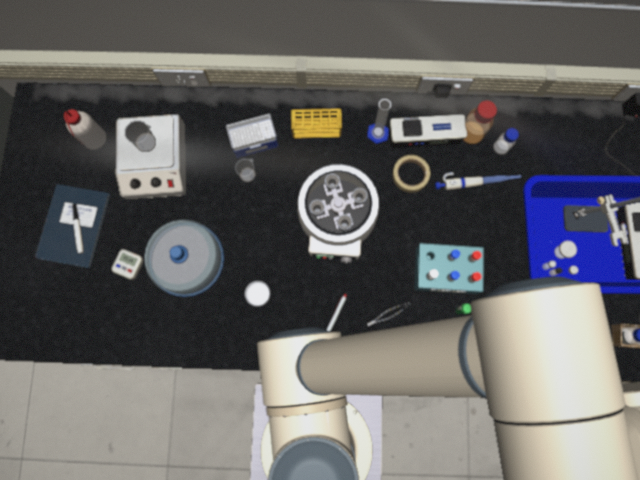

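The top view shows the teal block at about (451,267). The blue caps are at (455,254) and (455,275), the red at (475,255) and (477,277), the white at (433,274), and there's an empty hole at (431,255). A green look-alike stands in front of the block at (465,309) and stays put. The rotor is at (338,203) and the lid at (180,256). I'll confirm in an enlarged crop and measure.

```bash
cat > h.py <<'E'
import cv2,pickle,numpy as np
from workcell import ctrl, viewer
def unproj(c,px,z):
    p=cv2.undistortPoints(np.array(px,float).reshape(-1,1,2),c["mtx"],c["distortion"]).reshape(-1,2)
    R,t=c["R"],c["t"];o=-R.T@t;d=np.c_[p,np.ones(len(p))]@R
    return o+d*((z-o[2])/d[:,2])[:,None]
def proj(c,X):
    return cv2.projectPoints(np.array(X,float).reshape(-1,1,3),cv2.Rodrigues(c["R"])[0],c["t"],c["mtx"],c["distortion"])[0].reshape(-1,2)
def blobs(c,col,roi,amin=15):
    x0,y0,x1,y1=roi;h=cv2.cvtColor(c["frame"],cv2.COLOR_RGB2HSV)[y0:y1,x0:x1]
    H,S,V=[h[...,i].astype(int) for i in range(3)]
    m={"blue":(abs(H-115)<12)&(S>130)&(V>70),"red":((H<8)|(H>172))&(S>130)&(V>70)}[col].astype(np.uint8)
    n,_,st,ce=cv2.connectedComponentsWithStats(m)
    return [(st[i],ce[i]+[x0,y0]) for i in range(1,n) if st[i,4]>=amin]
E
python3 - <<'E'
from h import *
c=pickle.load(open("top0.pkl","rb"))
for col in("blue","red"):
    for s,ce in blobs(c,col,(410,235,490,295)): print(col,s,ce,unproj(c,ce,.108)[0])
for s,ce in blobs(c,"blue",(140,210,230,300)): print("lid",s,ce,unproj(c,ce,.104)[0])
im=c["frame"][:,:,::-1]
a=cv2.resize(im[160:250,290:390],None,fx=4,fy=4,interpolation=3);b=cv2.resize(im[235:325,405:495],None,fx=4,fy=4,interpolation=3)
cv2.imwrite("pics/crop1.png",np.hstack([a,b]))
E
```

```text
blue [41 15  9  8 60] [455.  253.5] [ 0.47556101 -0.32052464  0.108     ]
blue [40 36 10  8 62] [454.62903226 274.67741935] [ 0.42378671 -0.318626    0.108     ]
red [62 17  9  7 53] [476.         255.05660377] [ 0.47331391 -0.37160034  0.108     ]
red [62 38  9  8 55] [475.81818182 276.23636364] [ 0.42155159 -0.36972968  0.108     ]
lid [40 37  7  7 28] [182.57142857 250.10714286] [0.4636686  0.34085058 0.104     ]
lid [32 45 10  7 29] [176.44827586 258.55172414] [0.44240417 0.35392425 0.104     ]
```

View pics/crop1.png

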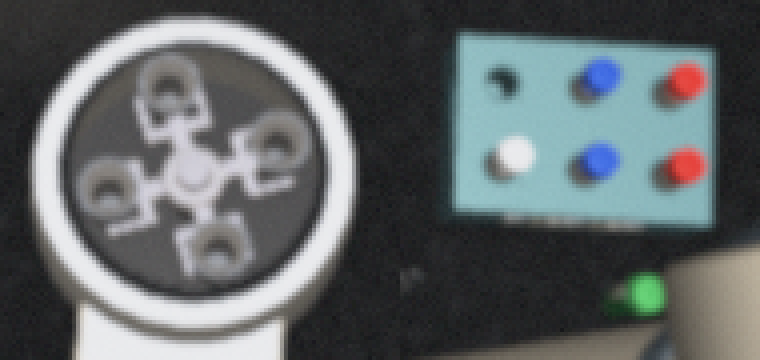

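The crop confirms the blue and red caps, the white tube at the front left of the block, and the green tube outside it. The four bucket mouths are near original px (332,182), (359,195), (317,207) and (344,222). Next I fit the rotor pose.

```bash
python3 - <<'E'
from h import *
from scipy.optimize import least_squares
c=pickle.load(open("top0.pkl","rb"))
print("cam",-c["R"].T@c["t"])
P=unproj(c,[(332,182),(359,195),(344.3,222.5),(316.8,206.8)],.105)[:,:2]
print(P,P.mean(0),np.hypot(*(P-P.mean(0)).T))
d=P-P.mean(0);print(np.degrees(np.arctan2(d[:,1],d[:,0])))
# white deck ring
g=cv2.cvtColor(c["frame"],cv2.COLOR_RGB2HSV);m=((g[...,2]>185)&(g[...,1]<40)).astype(np.uint8);m[:,:290]=0;m[:,390:]=0;m[:155]=0;m[250:]=0
ys,xs=np.nonzero(m);Q=unproj(c,np.c_[xs,ys],.092)[:,:2]
# robust: project outer/inner edge radial
cen=P.mean(0)
edges=[]
for th in np.radians(np.arange(0,360,5)):
    r=np.arange(.070,.125,.0005);X=np.c_[cen[0]+r*np.cos(th),cen[1]+r*np.sin(th),0*r+.092]
    v=cv2.remap(g[...,2].astype(np.float32),proj(c,X).astype(np.float32).reshape(-1,1,2),None,1).ravel()
    k=np.argmax(np.diff(cv2.GaussianBlur(v.reshape(-1,1),(1,9),0).ravel()));edges.append(X[k,:2])
E=np.array(edges)
f=least_squares(lambda p:np.hypot(*(E-p[:2]).T)-p[2],[*cen,.086],loss="soft_l1",f_scale=.001)
print("collar fit",f.x,f.cost)
s=pickle.load(open("scene0.pkl","rb"))
for col in("blue","red"):
    for st,ce in blobs(s,col,(425,255,515,310)): print(col,st,ce)
T=[(.4756,-.3205),(.4238,-.3186),(.4733,-.3716),(.4216,-.3697)]
print(proj(s,[(*t,.103) for t in T]))
# lid: knob and rim
im=c["frame"][:,:,::-1];cv2.imwrite("pics/lid.png",cv2.resize(im[210:305,135:235],None,fx=5,fy=5,interpolation=3))
print("lid px of guess",proj(c,[(.43,.35,0),(.43,.35,.108)]))
E
```

```text
cam [ 0.24024545 -0.01386878  1.34920493]
[[ 0.6479189  -0.01737618]
 [ 0.61630999 -0.08534572]
 [ 0.54492215 -0.05055929]
 [ 0.58263285  0.01826851]] [ 0.59794597 -0.03375317] [0.05258801 0.05476339 0.05562348 0.05422865]
[  18.14486007  -70.40715518 -162.41377658  106.40234301]
collar fit [ 0.60037977 -0.03380221  0.083771  ] 4.139495609248909e-06
blue [55  0 13  8 70] [485.3        258.47142857]
blue [ 40   2  14  12 141] [471.73758865 262.97163121]
blue [ 31  13  13  14 146] [461.76027397 274.36986301]
red [ 68   9  15  12 151] [500.76821192 269.76821192]
red [ 61  21  14  13 147] [492.51020408 281.95918367]
[[469.10921225 263.00750555]
 [459.53807877 275.13234096]
 [497.77629452 269.83739274]
 [489.24263137 282.6115245 ]]
lid px of guess [[188.58806876 270.02108281]
 [177.13664821 263.39168626]]
```

View pics/lid.png

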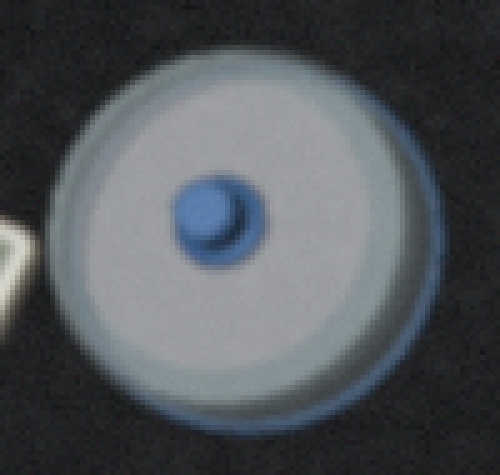

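Knob top is at about (177,252) in the original image. I'll start with the far red tube at (0.4746, -0.3736), after turning the tool to yaw 0.

Emit:
step_arm(slide=[[0, 0, 0], [0, 0, 0], [35, -25, 0], [35, -25, 0], [35, -25, 0]], twist=[[0, 0, 7.2], [0, 0, 7.2], [0, 0, 0], [0, 0, 0], [0, 0, 0]], hand=0.5)

```text
time_s: 0.6
position: [0.2609, -0.5294, 0.2309]
tcp_rot: [1.0, -0.001, -0.0, -0.0]
ft_force: [0.0, -0.4, -0.2]
grip_width: 0.0426
grasp_force: 0.0
```

```bash
python3 - <<'E'
from h import *
c=pickle.load(open("top0.pkl","rb"))
print("knob",unproj(c,[(177,252),(178.5,254)],.108))
g=c["frame"]
# outer silhouette at the lower right = rim at z~0: fit circle R=.0975
px=np.array([(400,110),(440,190),(443,260),(400,350),(330,405),(250,433),(170,410)])/5+[135,210]
P=unproj(c,px,.004)[:,:2]
from scipy.optimize import least_squares
f=least_squares(lambda p:np.hypot(*(P-p).T)-.0975,[.44,.35]);print("rim",f.x,f.fun)
E
```

```text
knob [[0.45785727 0.35286303 0.108     ]
 [0.4530646  0.34876574 0.108     ]]
rim [0.46086127 0.35644002] [ 0.00222535  0.00035813  0.00025086 -0.00150284 -0.00164413  0.00337795
  0.00070293]
```

Emit:
step_arm(slide=[[38, -27, 0], [38, -27, 0], [38, -27, 0], [38, -27, 0], [38, -27, 0]], twist=[[0, 0, 0], [0, 0, 0], [0, 0, 0], [0, 0, 0], [0, 0, 0]])

```text
time_s: 1.1
position: [0.4515, -0.3941, 0.2311]
tcp_rot: [1.0, -0.0, -0.0, -0.0]
ft_force: [0.2, -0.3, 1.3]
grip_width: 0.0428
grasp_force: 0.0
```

Emit:
step_arm(slide=[[22, -19, 30], [0, 0, 40], [0, 0, 15], [0, 0, 0], [0, 0, 0]], twist=[[0, 0, 0], [0, 0, 0], [0, 0, 0], [0, 0, 0], [0, 0, 0]])

```text
time_s: 1.6
position: [0.4723, -0.3768, 0.1467]
tcp_rot: [1.0, -0.0, -0.0, -0.0]
ft_force: [0.1, -0.2, 0.1]
grip_width: 0.043
grasp_force: 0.0
```

```bash
python3 - <<'E'
from h import *
print(ctrl.get_state()["position"])
o=[]
for n,r in(("scene",(420,200,540,320)),("top",(405,215,505,315))):
    c=viewer.read_camera(n);x0,y0,x1,y1=r
    o.append(cv2.resize(c["frame"][y0:y1,x0:x1,::-1],(400,400),interpolation=3))
    print(n,proj(c,[ctrl.get_state()["position"]]))
cv2.imwrite("pics/near1.png",np.hstack(o))
E
```

```text
[ 0.47230913 -0.37682024  0.1466703 ]
scene [[504.06253512 247.95087641]]
top [[483.18485181 252.44825809]]
```

View pics/near1.png

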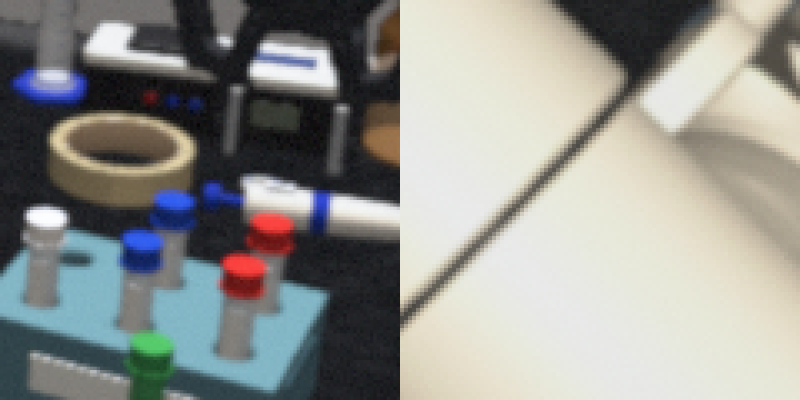

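In the scene crop, the open fingers straddle the far red tube: pad tips at crop (236,153) and (340,175), cap at (271,232). The midpoint is 2.4 px off my projection, which matches the tubes' residual, so the top-camera estimate holds. I'll correct slightly and descend.

Emit:
step_arm(slide=[[1.5, -4.5, 0], [0, 0, 25], [0, 0, 25], [0, 0, 12.5], [0, 0, 0]], twist=[[0, 0, 0], [0, 0, 0], [0, 0, 0], [0, 0, 0], [0, 0, 0]])

```text
time_s: 2.2
position: [0.4732, -0.3715, 0.0828]
tcp_rot: [1.0, -0.0, -0.001, -0.001]
ft_force: [0.1, -0.2, -0.5]
grip_width: 0.0425
grasp_force: 0.0
```

Emit:
step_arm(slide=[[0, 0, 0], [0, 0, 0], [0, 0, 0], [0, 0, 0], [0, 0, 0]], twist=[[0, 0, 0], [0, 0, 0], [0, 0, 0], [0, 0, 0], [0, 0, 0]], hand=0)

```text
time_s: 2.7
position: [0.4744, -0.3727, 0.085]
tcp_rot: [1.0, -0.0, 0.001, 0.001]
ft_force: [-0.4, 0.7, 7.8]
grip_width: 0.0188
grasp_force: 58.8
```

Emit:
step_arm(slide=[[0, 0, -20], [0, 0, -30], [0, 0, -40], [0, 0, -40], [0, 0, -35]], twist=[[0, 0, 0], [0, 0, 0], [0, 0, 0], [0, 0, 0], [0, 0, 0]])

```text
time_s: 3.2
position: [0.4738, -0.3721, 0.2515]
tcp_rot: [1.0, -0.0, 0.001, 0.001]
ft_force: [-0.4, -0.5, -1.1]
grip_width: 0.0188
grasp_force: 59.1
```

```bash
python3 - <<'E'
from h import *
s=ctrl.get_state();print(s["position"],s["grip_width"])
c=viewer.read_camera("scene");cv2.imwrite("pics/lift1.png",cv2.resize(c["frame"][170:320,420:560,::-1],None,fx=3.5,fy=3.5,interpolation=3))
E
```

```text
[ 0.47377221 -0.37213467  0.25146432] 0.018770774344885884
```

View pics/lift1.png

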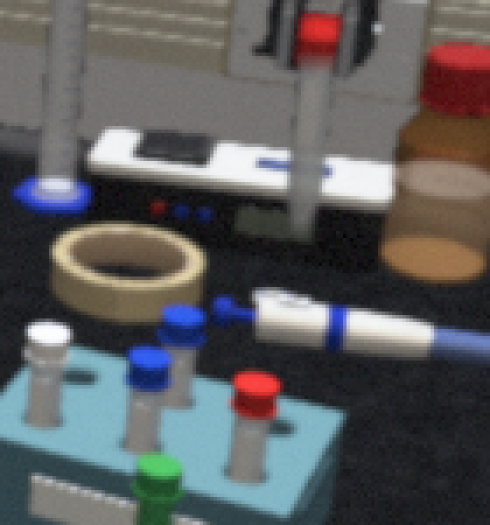

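The tube is held by its cap between the pads (crop (319,35)) and hangs straight given the perspective. I'll carry it to bucket A at (0.652,-0.017).

Emit:
step_arm(slide=[[19, -38, 0], [20, -40, 0], [20, -40, 0], [20, -40, 0], [20, -40, 0]], twist=[[0, 0, 0], [0, 0, 0], [0, 0, 0], [0, 0, 0], [0, 0, 0]])

```text
time_s: 3.75
position: [0.5734, -0.1725, 0.2491]
tcp_rot: [1.0, -0.0, 0.0, 0.0]
ft_force: [0.4, -0.6, -0.4]
grip_width: 0.0186
grasp_force: 59.1
```

Emit:
step_arm(slide=[[20, -40, 0], [20, -40, 0], [20, -40, 0], [19, -37, 0], [0, 0, 0]], twist=[[0, 0, 0], [0, 0, 0], [0, 0, 0], [0, 0, 0], [0, 0, 0]])

```text
time_s: 4.25
position: [0.6535, -0.0127, 0.2488]
tcp_rot: [1.0, 0.002, 0.001, -0.001]
ft_force: [-1.1, -1.7, -0.5]
grip_width: 0.0189
grasp_force: 59.1
```

```bash
python3 - <<'E'
from h import *
s=ctrl.get_state();print(s["position"],s["grip_width"])
p=s["position"]
o=[]
for n,r in(("scene",(300,120,420,270)),("top",(290,150,390,275))):
    c=viewer.read_camera(n);x0,y0,x1,y1=r
    o.append(cv2.resize(c["frame"][y0:y1,x0:x1,::-1],(400,500),interpolation=3))
    print(n,proj(c,[p-[0,0,.075],(.6518,-.0168,.105)]))
cv2.imwrite("pics/over1.png",np.hstack(o))
E
```

```text
[ 0.65347106 -0.01267701  0.24877209] 0.018927997352262603
scene [[360.39653852 174.87474992]
 [361.47719292 203.37446258]]
top [[330.44369877 170.62994236]
 [331.8145253  180.50966432]]
```

View pics/over1.png

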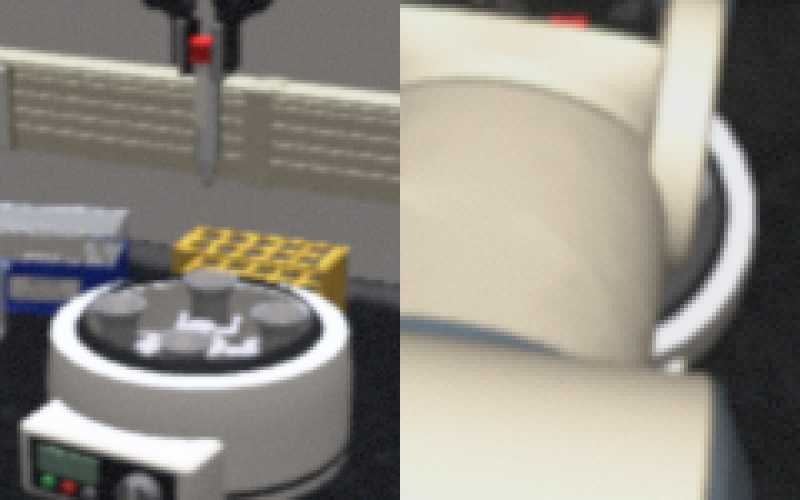

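Tip is at about px (362,175), above the far bucket mouth at (364,205). It's aligned once the overshoot settles, so I'll lower.

Emit:
step_arm(slide=[[0, 0, 0], [0, 0, 30], [0, 0, 25], [0, 0, 20], [0, 0, 15]], twist=[[0, 0, 0], [0, 0, 0], [0, 0, 0], [0, 0, 0], [0, 0, 0]])

```text
time_s: 4.85
position: [0.651, -0.0186, 0.1576]
tcp_rot: [1.0, -0.001, -0.001, -0.0]
ft_force: [0.3, 1.5, -0.7]
grip_width: 0.0189
grasp_force: 59.1
```

Emit:
step_arm(slide=[[0, 0, 10], [0, 0, 10], [0, 0, 8], [0, 0, 4], [0, 0, 0]], twist=[[0, 0, 0], [0, 0, 0], [0, 0, 0], [0, 0, 0], [0, 0, 0]])

```text
time_s: 5.35
position: [0.6537, -0.0176, 0.1287]
tcp_rot: [1.0, -0.0, 0.002, 0.0]
ft_force: [-0.6, 0.2, 18.5]
grip_width: 0.0187
grasp_force: 60.8
```

Emit:
step_arm(slide=[[0, 0, 0], [0, 0, 0], [0, 0, 0], [0, 0, -20], [0, 0, -40]], twist=[[0, 0, 0], [0, 0, 0], [0, 0, 0], [0, 0, 0], [0, 0, 0]], hand=0.5)

```text
time_s: 5.85
position: [0.6501, -0.0171, 0.1845]
tcp_rot: [1.0, -0.0, -0.003, -0.0]
ft_force: [0.5, -0.9, 0.3]
grip_width: 0.0428
grasp_force: 0.0
```

Emit:
step_arm(slide=[[-20, 35, -30], [-25, 42, 0], [-25, 42, 0], [-25, 42, 0], [-25, 42, 0]], twist=[[0, 0, 0], [0, 0, 0], [0, 0, 0], [0, 0, 0], [0, 0, 0]])

```text
time_s: 6.35
position: [0.5306, -0.2214, 0.2167]
tcp_rot: [1.0, -0.0, 0.0, 0.0]
ft_force: [0.5, -0.4, -0.6]
grip_width: 0.0427
grasp_force: 0.0
```

```bash
python3 - <<'E'
from h import *
s=ctrl.get_state();print(s["position"],s["grip_width"])
o=[]
for n,r in(("scene",(300,170,420,270)),("top",(280,150,400,250))):
    c=viewer.read_camera(n);x0,y0,x1,y1=r
    o.append(cv2.resize(c["frame"][y0:y1,x0:x1,::-1],(400,333),interpolation=3))
    print(n,[ (b[1],b[0][2:5]) for b in blobs(c,"red",r)],proj(c,[(.6518,-.0168,.143)]))
cv2.imwrite("pics/seat1.png",np.hstack(o))
E
```

```text
[ 0.53061658 -0.22136307  0.21668939] 0.04269116828389233
scene [(array([363.06779661, 185.74576271]), array([ 9,  8, 59], dtype=int32)), (array([320.        , 265.64705882]), array([ 5,  5, 17], dtype=int32))] [[361.59042443 188.04194239]]
top [(array([332.17241379, 174.53448276]), array([ 9,  9, 58], dtype=int32))] [[332.00232154 175.56989018]]
```

View pics/seat1.png

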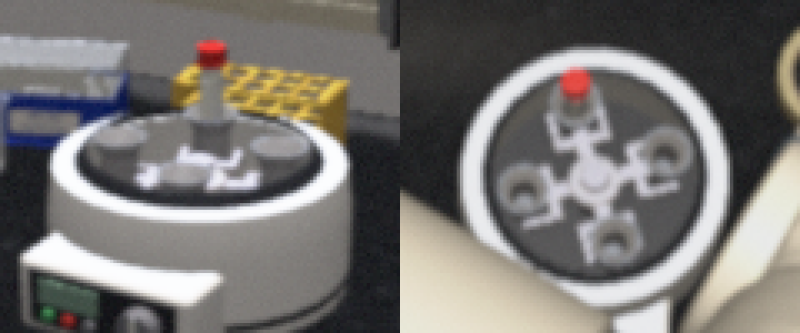

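Red A is standing upright in the far bucket: top px (332,174.5), scene px (363,186). It may be a few mm high, so I'll probe it later. Next is the near red at (0.4221,-0.3704).

Emit:
step_arm(slide=[[-26, 36, 0], [-27, 37, 10], [-27, 37, 20], [-28.5, 39, 20], [0, 0, 10]], twist=[[0, 0, 0], [0, 0, 0], [0, 0, 0], [0, 0, 0], [0, 0, 0]])

```text
time_s: 6.95
position: [0.4217, -0.3705, 0.1561]
tcp_rot: [1.0, -0.002, -0.001, -0.0]
ft_force: [0.7, 0.6, 0.2]
grip_width: 0.0426
grasp_force: 0.0
```

Emit:
step_arm(slide=[[0, 0, 0], [0, 0, 30], [0, 0, 30], [0, 0, 12.5], [0, 0, 0]], twist=[[0, 0, 0], [0, 0, 0], [0, 0, 0], [0, 0, 0], [0, 0, 0]])

```text
time_s: 7.45
position: [0.4248, -0.3659, 0.0842]
tcp_rot: [1.0, 0.0, -0.001, -0.001]
ft_force: [0.1, 0.0, 0.1]
grip_width: 0.0429
grasp_force: 0.0
```

Emit:
step_arm(slide=[[0, 0, 0], [0, 0, 0], [0, 0, 0], [0, 0, 0], [0, 0, 0]], twist=[[0, 0, 0], [0, 0, 0], [0, 0, 0], [0, 0, 0], [0, 0, 0]])

```text
time_s: 7.95
position: [0.4247, -0.3674, 0.0854]
tcp_rot: [1.0, -0.0, 0.0, 0.0]
ft_force: [0.1, -0.3, 0.5]
grip_width: 0.0427
grasp_force: 0.0
```

Emit:
step_arm(slide=[[-2.5, 3, 1], [0, 0, 0], [0, 0, 0]], twist=[[0, 0, 0], [0, 0, 0], [0, 0, 0]])

```text
time_s: 8.25
position: [0.4219, -0.3703, 0.0839]
tcp_rot: [1.0, -0.0, -0.0, -0.0]
ft_force: [0.4, -0.3, 0.1]
grip_width: 0.0425
grasp_force: 0.0
```

Emit:
step_arm(slide=[[0, 0, 0], [0, 0, 0], [0, 0, 0], [0, 0, 0], [0, 0, 0]], twist=[[0, 0, 0], [0, 0, 0], [0, 0, 0], [0, 0, 0], [0, 0, 0]], hand=0)

```text
time_s: 8.75
position: [0.4222, -0.3704, 0.0841]
tcp_rot: [1.0, -0.0, 0.0, 0.0]
ft_force: [-0.1, -0.1, 2.5]
grip_width: 0.0188
grasp_force: 58.4
```

Emit:
step_arm(slide=[[0, 0, -20], [0, 0, -30], [0, 0, -40], [0, 0, -40], [0, 0, -35]], twist=[[0, 0, 0], [0, 0, 0], [0, 0, 0], [0, 0, 0], [0, 0, 0]])

```text
time_s: 9.25
position: [0.422, -0.3699, 0.2509]
tcp_rot: [1.0, -0.0, 0.0, 0.0]
ft_force: [0.7, -1.2, -0.6]
grip_width: 0.0186
grasp_force: 59.1
```

Emit:
step_arm(slide=[[15, -38, 0], [16, -40, 0], [16, -40, 0], [16, -40, 0], [16, -40, 0]], twist=[[0, 0, 0], [0, 0, 0], [0, 0, 0], [0, 0, 0], [0, 0, 0]])

```text
time_s: 9.75
position: [0.5013, -0.1704, 0.2489]
tcp_rot: [1.0, -0.0, -0.0, -0.0]
ft_force: [1.1, -0.6, 0.1]
grip_width: 0.0189
grasp_force: 59.1
```

Emit:
step_arm(slide=[[16, -40, 0], [16, -40, 0], [14, -41, 0], [0, 0, 0], [0, 0, 0]], twist=[[0, 0, 0], [0, 0, 0], [0, 0, 0], [0, 0, 0], [0, 0, 0]])

```text
time_s: 10.25
position: [0.5471, -0.0503, 0.2487]
tcp_rot: [1.0, 0.001, -0.0, -0.0]
ft_force: [0.5, -0.3, -0.5]
grip_width: 0.019
grasp_force: 59.1
```

Emit:
step_arm(slide=[[0, 0, 20], [0, 0, 20], [0, 0, 20], [0, 0, 0], [0, 0, 0]], twist=[[0, 0, 0], [0, 0, 0], [0, 0, 0], [0, 0, 0], [0, 0, 0]])

```text
time_s: 10.75
position: [0.547, -0.0521, 0.1893]
tcp_rot: [1.0, -0.001, -0.0, -0.0]
ft_force: [0.5, -0.6, 0.4]
grip_width: 0.0188
grasp_force: 59.1
```

Good position, so I'll lower slowly to the floor and watch the force.

Emit:
step_arm(slide=[[0, 0, 15], [0, 0, 15], [0, 0, 15], [0, 0, 12], [0, 0, 0]], twist=[[0, 0, 0], [0, 0, 0], [0, 0, 0], [0, 0, 0], [0, 0, 0]])

```text
time_s: 11.25
position: [0.5469, -0.0515, 0.1315]
tcp_rot: [1.0, -0.0, -0.001, -0.0]
ft_force: [0.5, -0.8, -1.0]
grip_width: 0.0189
grasp_force: 59.2
```

Emit:
step_arm(slide=[[0, 0, 2], [0, 0, 2], [0, 0, 0]], twist=[[0, 0, 0], [0, 0, 0], [0, 0, 0]])

```text
time_s: 11.55
position: [0.5475, -0.0514, 0.1284]
tcp_rot: [1.0, -0.0, 0.0, 0.0]
ft_force: [0.7, -0.0, 0.6]
grip_width: 0.0188
grasp_force: 59.2
```

Emit:
step_arm(slide=[[0, 0, 1.5], [0, 0, 1.5], [0, 0, 0]], twist=[[0, 0, 0], [0, 0, 0], [0, 0, 0]])

```text
time_s: 11.85
position: [0.5497, -0.0517, 0.1275]
tcp_rot: [1.0, -0.0, 0.003, 0.001]
ft_force: [-0.7, -0.3, 30.8]
grip_width: 0.0186
grasp_force: 62.0
```

Emit:
step_arm(slide=[[0, 0, 0], [0, 0, 0], [0, 0, 0], [0, 0, -20], [0, 0, -40]], twist=[[0, 0, 0], [0, 0, 0], [0, 0, 0], [0, 0, 0], [0, 0, 0]], hand=0.5)

```text
time_s: 12.35
position: [0.5455, -0.051, 0.1833]
tcp_rot: [1.0, -0.0, -0.003, -0.001]
ft_force: [1.1, -0.3, 0.3]
grip_width: 0.0426
grasp_force: 0.0
```

Emit:
step_arm(slide=[[0, 15, -35], [-11, 37, 0], [-12, 40, 0], [-12, 40, 0], [-12, 40, 0]], twist=[[0, 0, 0], [0, 0, 0], [0, 0, 0], [0, 0, 0], [0, 0, 0]])

```text
time_s: 12.85
position: [0.4994, -0.2246, 0.22]
tcp_rot: [1.0, -0.0, -0.0, -0.0]
ft_force: [0.9, 0.1, 0.2]
grip_width: 0.0426
grasp_force: 0.0
```

Emit:
step_arm(slide=[[-12, 40, 10], [-12, 40, 20], [0, 18, 30], [0, 0, 0], [0, 0, 0]], twist=[[0, 0, 0], [0, 0, 0], [0, 0, 0], [0, 0, 0], [0, 0, 0]])

```text
time_s: 13.35
position: [0.4757, -0.3211, 0.1596]
tcp_rot: [1.0, -0.001, -0.001, -0.001]
ft_force: [0.2, -0.5, 1.1]
grip_width: 0.0423
grasp_force: 0.0
```

```bash
python3 - <<'E'
from h import *
s=ctrl.get_state();print(s["position"],s["grip_width"])
for n,r in(("scene",(300,160,420,225)),("top",(280,150,400,250))):
    c=viewer.read_camera(n)
    print(n,[ (b[1],b[0][2:5]) for b in blobs(c,"red",r,8)],proj(c,[(.6518,-.0168,.143),(.5472,-.0508,.143)]).tolist())
E
```

```text
[ 0.47571068 -0.32105061  0.15956633] 0.04230797080992736
scene [(array([362.03333333, 185.68333333]), array([ 9,  8, 60], dtype=int32)), (array([355.43209877, 202.74074074]), array([11,  9, 81], dtype=int32))] [[361.590424429233, 188.04194239015212], [354.0421084291986, 205.0942972390506]]
top [] [[332.002321544824, 175.569890179742], [344.9882896338329, 217.79577472238373]]
```

Emit:
step_arm(slide=[[0, 0, 20], [0, 0, 30], [0, 0, 25], [0, 0, 0], [0, 0, 0]], twist=[[0, 0, 0], [0, 0, 0], [0, 0, 0], [0, 0, 0], [0, 0, 0]])

```text
time_s: 13.95
position: [0.4767, -0.3209, 0.0861]
tcp_rot: [1.0, 0.0, 0.0, 0.0]
ft_force: [0.3, 1.0, 0.4]
grip_width: 0.0425
grasp_force: 0.0
```

Emit:
step_arm(slide=[[0, 0, 0], [0, 0, 0], [0, 0, 0], [0, 0, 0], [0, 0, 0]], twist=[[0, 0, 0], [0, 0, 0], [0, 0, 0], [0, 0, 0], [0, 0, 0]], hand=0)

```text
time_s: 14.45
position: [0.477, -0.3218, 0.0867]
tcp_rot: [1.0, -0.0, 0.001, 0.001]
ft_force: [0.5, -0.2, 10.1]
grip_width: 0.0188
grasp_force: 58.2
```

Emit:
step_arm(slide=[[0, 0, -20], [0, 0, -30], [0, 0, -40], [0, 0, -40], [0, 0, -35]], twist=[[0, 0, 0], [0, 0, 0], [0, 0, 0], [0, 0, 0], [0, 0, 0]])

```text
time_s: 14.95
position: [0.4762, -0.3213, 0.2533]
tcp_rot: [1.0, -0.0, 0.001, 0.001]
ft_force: [0.4, -0.9, -0.5]
grip_width: 0.0188
grasp_force: 58.7
```

Emit:
step_arm(slide=[[18, -32, 0], [20, -34, 0], [21, -34, 0], [21, -34, 0], [21, -34, 0]], twist=[[0, 0, 0], [0, 0, 0], [0, 0, 0], [0, 0, 0], [0, 0, 0]])

```text
time_s: 15.45
position: [0.5779, -0.1518, 0.2513]
tcp_rot: [1.0, -0.0, 0.001, 0.0]
ft_force: [0.8, 0.2, -1.0]
grip_width: 0.0182
grasp_force: 58.7
```

Emit:
step_arm(slide=[[21, -34, 0], [18, -33, 0], [0, 0, 0], [0, 0, 0], [0, 0, 0]], twist=[[0, 0, 0], [0, 0, 0], [0, 0, 0], [0, 0, 0], [0, 0, 0]])

```text
time_s: 15.95
position: [0.6159, -0.087, 0.2506]
tcp_rot: [1.0, -0.0, 0.0, 0.0]
ft_force: [-0.8, -0.5, 0.0]
grip_width: 0.0186
grasp_force: 58.8
```

Emit:
step_arm(slide=[[0, 0, 20], [0, 0, 20], [0, 0, 20], [0, 0, 0], [0, 0, 0]], twist=[[0, 0, 0], [0, 0, 0], [0, 0, 0], [0, 0, 0], [0, 0, 0]])

```text
time_s: 16.45
position: [0.616, -0.0872, 0.1906]
tcp_rot: [1.0, -0.001, -0.0, 0.0]
ft_force: [0.5, -0.7, -0.1]
grip_width: 0.0185
grasp_force: 58.8
```

Emit:
step_arm(slide=[[0, 0, 15], [0, 0, 15], [0, 0, 15], [0, 0, 12], [0, 0, 0]], twist=[[0, 0, 0], [0, 0, 0], [0, 0, 0], [0, 0, 0], [0, 0, 0]])

```text
time_s: 16.95
position: [0.616, -0.0865, 0.1326]
tcp_rot: [1.0, -0.0, -0.0, -0.0]
ft_force: [1.0, 0.1, -0.1]
grip_width: 0.0187
grasp_force: 58.8
```

Emit:
step_arm(slide=[[0, 0, 2], [0, 0, 1.5], [0, 0, 0]], twist=[[0, 0, 0], [0, 0, 0], [0, 0, 0]])

```text
time_s: 17.25
position: [0.6171, -0.0866, 0.1308]
tcp_rot: [1.0, -0.0, 0.001, 0.0]
ft_force: [-0.3, -0.3, 5.2]
grip_width: 0.0184
grasp_force: 59.5
```

Emit:
step_arm(slide=[[0, 0, 0], [0, 0, 0], [0, 0, 0], [0, 0, -20], [0, 0, -40]], twist=[[0, 0, 0], [0, 0, 0], [0, 0, 0], [0, 0, 0], [0, 0, 0]], hand=0.5)

```text
time_s: 17.75
position: [0.6145, -0.086, 0.1876]
tcp_rot: [1.0, -0.0, -0.003, -0.001]
ft_force: [0.7, -0.6, -0.2]
grip_width: 0.0425
grasp_force: 0.0
```

Emit:
step_arm(slide=[[0, 0, -35], [-30, 36, 0], [-32, 38, 0], [-32, 38, 0], [-32, 38, 0]], twist=[[0, 0, 0], [0, 0, 0], [0, 0, 0], [0, 0, 0], [0, 0, 0]])

```text
time_s: 18.25
position: [0.4888, -0.2373, 0.2247]
tcp_rot: [1.0, 0.0, 0.0, 0.0]
ft_force: [1.4, -0.8, -0.1]
grip_width: 0.0426
grasp_force: 0.0
```

Emit:
step_arm(slide=[[-21, 27, 0], [-21.5, 27, 15], [-22, 28, 25], [0, 0, 20], [0, 0, 0]], twist=[[0, 0, 0], [0, 0, 0], [0, 0, 0], [0, 0, 0], [0, 0, 0]])

```text
time_s: 18.75
position: [0.424, -0.318, 0.1625]
tcp_rot: [1.0, -0.001, -0.001, -0.001]
ft_force: [0.3, 0.3, 1.0]
grip_width: 0.0428
grasp_force: 0.0
```

Emit:
step_arm(slide=[[0, 0, 0], [0, 0, 0]], twist=[[0, 0, 0], [0, 0, 0]])

```text
time_s: 18.95
position: [0.4265, -0.3181, 0.1656]
tcp_rot: [1.0, 0.0, 0.001, 0.0]
ft_force: [0.5, -1.1, 0.0]
grip_width: 0.0427
grasp_force: 0.0
```

Emit:
step_arm(slide=[[-2, 1.5, 20], [0, 0, 30], [0, 0, 30], [0, 0, 1], [0, 0, 0]], twist=[[0, 0, 0], [0, 0, 0], [0, 0, 0], [0, 0, 0], [0, 0, 0]])

```text
time_s: 19.45
position: [0.4242, -0.3196, 0.0844]
tcp_rot: [1.0, 0.0, 0.0, 0.0]
ft_force: [-0.6, -0.4, 0.6]
grip_width: 0.0423
grasp_force: 0.0
```

Emit:
step_arm(slide=[[0, 0, 0], [0, 0, 0], [0, 0, 0], [0, 0, 0], [0, 0, 0]], twist=[[0, 0, 0], [0, 0, 0], [0, 0, 0], [0, 0, 0], [0, 0, 0]], hand=0)

```text
time_s: 19.95
position: [0.4245, -0.3204, 0.0852]
tcp_rot: [1.0, -0.0, 0.001, 0.001]
ft_force: [-0.5, 0.9, 8.9]
grip_width: 0.0188
grasp_force: 58.2
```

Emit:
step_arm(slide=[[0, 0, -20], [0, 0, -30], [0, 0, -40], [0, 0, -40], [0, 0, -35]], twist=[[0, 0, 0], [0, 0, 0], [0, 0, 0], [0, 0, 0], [0, 0, 0]])

```text
time_s: 20.45
position: [0.4237, -0.3198, 0.2519]
tcp_rot: [1.0, -0.0, 0.001, 0.001]
ft_force: [1.0, -0.6, -0.7]
grip_width: 0.0191
grasp_force: 58.7
```

Emit:
step_arm(slide=[[16, -35, 0], [18, -38, 0], [18, -38, 0], [18, -38, 0], [18, -38, 0]], twist=[[0, 0, 0], [0, 0, 0], [0, 0, 0], [0, 0, 0], [0, 0, 0]])

```text
time_s: 20.95
position: [0.5123, -0.1312, 0.2499]
tcp_rot: [1.0, -0.0, 0.001, 0.0]
ft_force: [0.7, -0.6, -0.4]
grip_width: 0.0186
grasp_force: 58.7
```

Emit:
step_arm(slide=[[18, -38, 0], [18, -38, 0], [18, -38, 0], [17, -37, 0], [0, 0, 0]], twist=[[0, 0, 0], [0, 0, 0], [0, 0, 0], [0, 0, 0], [0, 0, 0]])

```text
time_s: 21.45
position: [0.5843, 0.0223, 0.2496]
tcp_rot: [1.0, 0.002, 0.001, -0.0]
ft_force: [-0.4, 0.1, -0.1]
grip_width: 0.019
grasp_force: 58.8
```

Emit:
step_arm(slide=[[0, 0, 0], [0, 0, 20], [0, 0, 20], [0, 0, 15], [0, 0, 0]], twist=[[0, 0, 0], [0, 0, 0], [0, 0, 0], [0, 0, 0], [0, 0, 0]])

```text
time_s: 21.95
position: [0.5814, 0.0172, 0.1924]
tcp_rot: [1.0, -0.001, -0.001, -0.0]
ft_force: [-0.7, -0.3, -0.9]
grip_width: 0.019
grasp_force: 58.8
```

Emit:
step_arm(slide=[[0, 0, 16], [0, 0, 16], [0, 0, 16], [0, 0, 13], [0, 0, 0]], twist=[[0, 0, 0], [0, 0, 0], [0, 0, 0], [0, 0, 0], [0, 0, 0]])

```text
time_s: 22.45
position: [0.5823, 0.0178, 0.1319]
tcp_rot: [1.0, -0.001, -0.001, -0.0]
ft_force: [0.8, 0.5, -0.6]
grip_width: 0.0191
grasp_force: 58.8
```

Emit:
step_arm(slide=[[0, 0, 2], [0, 0, 1], [0, 0, 0]], twist=[[0, 0, 0], [0, 0, 0], [0, 0, 0]])

```text
time_s: 22.75
position: [0.583, 0.0181, 0.13]
tcp_rot: [1.0, -0.0, 0.0, 0.0]
ft_force: [0.2, 0.4, -1.2]
grip_width: 0.0186
grasp_force: 58.8
```

Emit:
step_arm(slide=[[0, 0, 0], [0, 0, 0], [0, 0, 0], [0, 0, -20], [0, 0, -40]], twist=[[0, 0, 0], [0, 0, 0], [0, 0, 0], [0, 0, 0], [0, 0, 0]], hand=0.5)

```text
time_s: 23.25
position: [0.5811, 0.0183, 0.1879]
tcp_rot: [1.0, -0.0, -0.003, -0.0]
ft_force: [0.6, 0.4, 0.7]
grip_width: 0.0428
grasp_force: 0.0
```

Emit:
step_arm(slide=[[0, 0, -40], [-15, -35, -10], [-15, -40, 0], [-15, -40, 0], [-15, -40, 0]], twist=[[0, 0, 0], [0, 0, 0], [0, 0, 0], [0, 0, 0], [0, 0, 0]])

```text
time_s: 23.75
position: [0.5221, 0.1745, 0.2398]
tcp_rot: [1.0, -0.0, 0.0, -0.0]
ft_force: [0.8, 0.2, 0.4]
grip_width: 0.0425
grasp_force: 0.0
```

```bash
python3 - <<'E'
from h import *
s=ctrl.get_state();print(s["position"],s["grip_width"])
o=[]
for n,r in(("scene",(300,160,420,270)),("top",(280,150,400,260))):
    c=viewer.read_camera(n);x0,y0,x1,y1=r
    o.append(cv2.resize(c["frame"][y0:y1,x0:x1,::-1],(400,366),interpolation=3))
    for k in("red","blue"):print(n,k,[ (b[1].round(1),unproj(c,b[1],.143)[0].round(4)) for b in blobs(c,k,r,12)])
    print(proj(c,[(.6518,-.0168,.143),(.6165,-.0861,.143),(.5472,-.0508,.143),(.5825,.0185,.143)]).round(1).tolist())
cv2.imwrite("pics/seat4.png",np.hstack(o))
E
```

```text
[0.52211144 0.17452512 0.23977222] 0.04252180911701348
scene red [(array([362.6, 185.7]), array([ 0.6678, -0.0114,  0.143 ])), (array([354.6, 202.9]), array([ 0.5595, -0.0459,  0.143 ])), (array([320. , 265.6]), array([ 0.2773, -0.1261,  0.143 ]))]
scene blue [(array([335., 193.]), array([0.5951, 0.0222, 0.143 ])), (array([383.9, 195.4]), array([ 0.6295, -0.083 ,  0.143 ])), (array([318.1, 201.3]), array([0.5326, 0.0295, 0.143 ])), (array([308.9, 211.9]), array([0.471 , 0.0152, 0.143 ]))]
[[361.6, 188.0], [382.7, 197.5], [354.0, 205.1], [333.7, 195.0]]
top red [(array([332. , 174.5]), array([ 0.6546, -0.0168,  0.143 ])), (array([344.6, 217. ]), array([ 0.5491, -0.0499,  0.143 ]))]
top blue [(array([360.5, 189.3]), array([ 0.6192, -0.0866,  0.143 ])), (array([316.6, 201.7]), array([0.5849, 0.0182, 0.143 ]))]
[[332.0, 175.6], [360.3, 190.4], [345.0, 217.8], [316.4, 202.6]]
```

View pics/seat4.png

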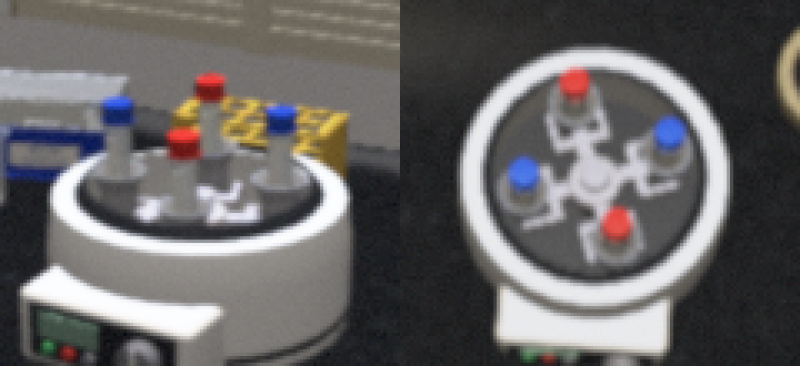

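All four tubes are upright in buckets: reds at top px (332,174) and (345,217), blues at (360,189) and (317,202), with same colours opposite each other. Now I'll refine the lid position, top camera only.

```bash
python3 - <<'E'
from h import *
from scipy.optimize import least_squares, minimize
c=pickle.load(open("top0.pkl","rb"))
h=cv2.cvtColor(c["frame"],cv2.COLOR_RGB2HSV).astype(int);H,S,V=h[...,0],h[...,1],h[...,2]
m=(abs(H-112)<15)&(S>110);k=np.zeros(m.shape,bool);k[243:267,167:191]=m[243:267,167:191]
ys,xs=np.nonzero(k);print("knob blob",xs.mean(),ys.mean(),k.sum(),xs.min(),xs.max(),ys.min(),ys.max())
def sil(p,parts):
    im=np.zeros((480*8,640*8),np.uint8)
    pts=[]
    a=np.linspace(0,2*np.pi,60)
    for r,z in parts: pts.append(proj(c,np.c_[p[0]+r*np.cos(a),p[1]+r*np.sin(a),0*a+z]))
    return cv2.convexHull(np.vstack(pts).astype(np.float32)).reshape(-1,2)
def mask(p):
    im=np.zeros(m.shape,np.uint8);cv2.fillConvexPoly(im,(sil(p,[(.016,.079),(.016,.108)])*16).round().astype(int),1,shift=4);return im.astype(bool)
best=max(((mask((x,y))&k).sum()/(mask((x,y))|k).sum(),x,y) for x in np.arange(.445,.470,.001) for y in np.arange(.340,.365,.001))
print("knob IoU",best)
# rim band blue arc (relaxed), exclude knob
b=(abs(H-112)<15)&(S>80)&(V>40);r=np.zeros_like(b);r[205:305,140:232]=b[205:305,140:232];r[238:270,162:196]=0
ys,xs=np.nonzero(r);P=unproj(c,np.c_[xs,ys],.006)[:,:2]
f=least_squares(lambda p:np.hypot(*(P-p).T)-.0965,[.458,.354],loss="soft_l1",f_scale=.002);print("rim",len(P),f.x)
E
```

```text
knob blob 178.36915887850466 253.7710280373832 214 171 186 246 262
knob IoU (np.float64(0.868995633187773), np.float64(0.456), np.float64(0.35300000000000004))
rim 282 [0.45873036 0.35830831]
```

Emit:
step_arm(slide=[[-12, -34, 0], [-13, -36, 0], [-13, -36, 0], [-13, -36, 0], [-13, -36, 0]], twist=[[0, 0, 0], [0, 0, 0], [0, 0, 0], [0, 0, 0], [0, 0, 0]], hand=0.75)

```text
time_s: 24.35
position: [0.4585, 0.3524, 0.2396]
tcp_rot: [1.0, -0.0, 0.0, -0.0]
ft_force: [0.5, -0.0, -0.2]
grip_width: 0.0643
grasp_force: 0.0
```

Emit:
step_arm(slide=[[0, 0, 30], [0, 0, 30], [0, 0, 20], [0, 0, 10], [0, 0, 0]], twist=[[0, 0, 0], [0, 0, 0], [0, 0, 0], [0, 0, 0], [0, 0, 0]])

```text
time_s: 24.85
position: [0.4587, 0.3508, 0.1486]
tcp_rot: [1.0, -0.0, -0.001, 0.001]
ft_force: [-0.5, -0.6, 0.4]
grip_width: 0.064
grasp_force: 0.0
```

```bash
python3 - <<'E'
from h import *
s=ctrl.get_state();print(s["position"],s["q"])
o=[]
for n,r in(("scene",(130,150,290,280)),("top",(130,200,230,300))):
    c=viewer.read_camera(n);x0,y0,x1,y1=r
    print(n,proj(c,[s["position"],(.4565,.3535,.108)]).round(1).tolist())
    o.append(cv2.resize(c["frame"][y0:y1,x0:x1,::-1],(400,400),interpolation=3))
cv2.imwrite("pics/lid2.png",np.hstack(o))
E
```

```text
[0.45868991 0.35079124 0.14859415] [ 5.49507473e-01  5.20745073e-01  1.55950433e+00 -3.52230426e-05
  1.06325322e+00  2.12108171e+00]
scene [[184.9, 187.3], [185.7, 203.5]]
top [[173.1, 248.5], [176.7, 252.5]]
```

View pics/lid2.png

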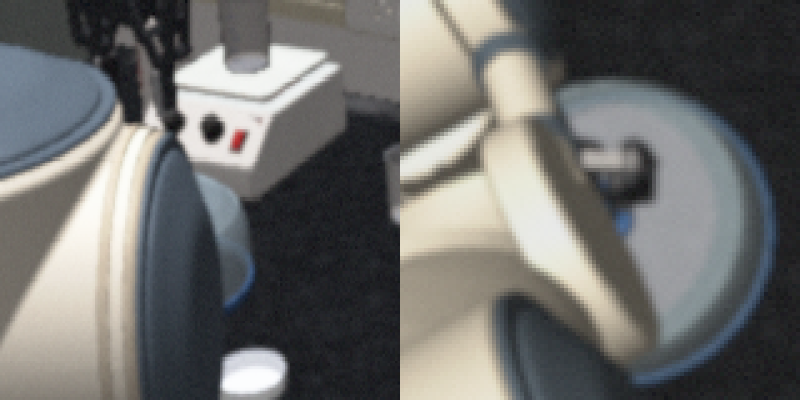

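The gripper is above the knob, with one finger at crop (630,170) and blue knob visible at (622,220), consistent with the estimate. Descending with a small correction.

Emit:
step_arm(slide=[[-1.5, -2.5, 10], [0, 0, 20], [0, 0, 20], [0, 0, 10], [0, 0, 0]], twist=[[0, 0, 0], [0, 0, 0], [0, 0, 0], [0, 0, 0], [0, 0, 0]])

```text
time_s: 25.45
position: [0.457, 0.3536, 0.0886]
tcp_rot: [1.0, -0.0, -0.001, 0.0]
ft_force: [-0.2, -0.3, 0.6]
grip_width: 0.0638
grasp_force: 0.0
```

Emit:
step_arm(slide=[[0, 0, 0], [0, 0, 0], [0, 0, 0], [0, 0, 0], [0, 0, 0]], twist=[[0, 0, 0], [0, 0, 0], [0, 0, 0], [0, 0, 0], [0, 0, 0]], hand=0)

```text
time_s: 25.95
position: [0.4581, 0.3542, 0.0908]
tcp_rot: [1.0, -0.0, 0.001, -0.001]
ft_force: [-1.8, 0.0, 8.6]
grip_width: 0.0296
grasp_force: 58.6
```

Emit:
step_arm(slide=[[0, 0, -15], [0, 0, -30], [0, 0, -40], [0, 0, -50], [0, 0, -48]], twist=[[0, 0, 0], [0, 0, 0], [0, 0, 0], [0, 0, 0], [0, 0, 0]])

```text
time_s: 26.45
position: [0.4571, 0.3535, 0.2751]
tcp_rot: [1.0, -0.0, 0.0, -0.0]
ft_force: [0.6, 1.6, -1.4]
grip_width: 0.0297
grasp_force: 59.5
```

Emit:
step_arm(slide=[[0, 0, -10], [0, 0, 0], [0, 0, 0]], twist=[[0, 0, 0], [0, 0, 0], [0, 0, 0]])

```text
time_s: 26.75
position: [0.4569, 0.3534, 0.2813]
tcp_rot: [1.0, -0.0, -0.001, 0.0]
ft_force: [-0.6, 0.7, -1.9]
grip_width: 0.0298
grasp_force: 59.7
```

Emit:
step_arm(slide=[[7, 18, 0], [10, 28, 0], [11, 30, 0], [11, 30, 0], [11, 30, 0]], twist=[[0, 0, 0], [0, 0, 0], [0, 0, 0], [0, 0, 0], [0, 0, 0]])

```text
time_s: 27.25
position: [0.5067, 0.2163, 0.2803]
tcp_rot: [1.0, -0.0, -0.002, 0.001]
ft_force: [0.4, 0.6, -1.8]
grip_width: 0.0295
grasp_force: 59.7
```

Emit:
step_arm(slide=[[11, 30, 0], [11, 30, 0], [11, 30, 0], [11, 30, 0], [11, 30, 0]], twist=[[0, 0, 0], [0, 0, 0], [0, 0, 0], [0, 0, 0], [0, 0, 0]])

```text
time_s: 27.75
position: [0.5617, 0.0664, 0.2802]
tcp_rot: [1.0, -0.0, -0.002, 0.0]
ft_force: [-0.1, 0.2, -2.0]
grip_width: 0.0293
grasp_force: 59.7
```

Emit:
step_arm(slide=[[11, 30, 0], [11, 30, 0], [10, 26, 0], [6.5, 15, 0], [0, 0, 0]], twist=[[0, 0, 0], [0, 0, 0], [0, 0, 0], [0, 0, 0], [0, 0, 0]])

```text
time_s: 28.25
position: [0.6008, -0.0348, 0.2807]
tcp_rot: [1.0, -0.001, -0.001, -0.0]
ft_force: [-1.4, -0.1, -1.3]
grip_width: 0.0297
grasp_force: 59.7
```

Emit:
step_arm(slide=[[0, 0, 0], [0, 0, 0]], twist=[[0, 0, 0], [0, 0, 0]])

```text
time_s: 28.45
position: [0.6003, -0.0322, 0.282]
tcp_rot: [1.0, 0.0, -0.001, -0.0]
ft_force: [-0.2, 0.1, -2.0]
grip_width: 0.0297
grasp_force: 59.7
```

```bash
python3 - <<'E'
from h import *
s=ctrl.get_state();p=s["position"];print(p,s["grip_width"])
o=[]
for n,r in(("scene",(280,100,430,270)),("top",(270,120,410,270))):
    c=viewer.read_camera(n);x0,y0,x1,y1=r
    a=np.linspace(0,2*np.pi,73);im=c["frame"][:,:,::-1].copy()
    Q=proj(c,np.c_[p[0]+.0975*np.cos(a),p[1]+.0975*np.sin(a),0*a+p[2]-.092])
    im=cv2.resize(im[y0:y1,x0:x1],(400,450),interpolation=3);Q=(Q-[x0,y0])*[400/(x1-x0),450/(y1-y0)]
    for q in Q:cv2.circle(im,tuple(int(v) for v in q),1,(0,255,255),-1)
    o.append(im)
cv2.imwrite("pics/lid3.png",np.hstack(o))
E
```

```text
[ 0.60025183 -0.03223193  0.2820136 ] 0.029701964023523268
```

View pics/lid3.png

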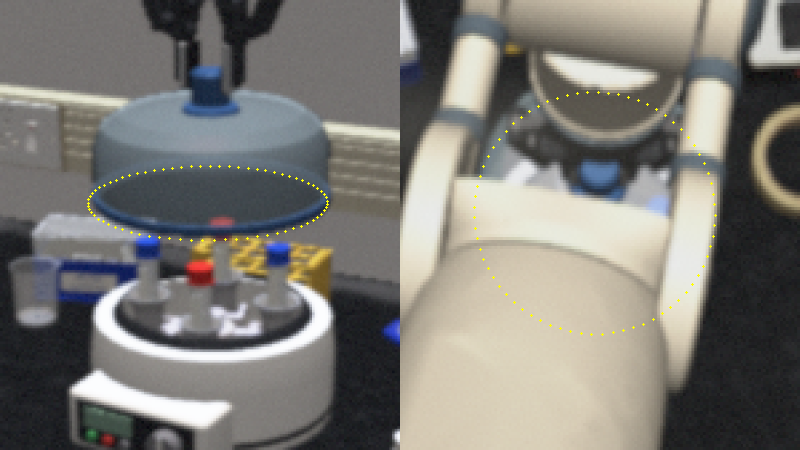

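The lid hangs level and the predicted rim overlay matches, so it's centred over the rotor. I'll lower it in stages.

Emit:
step_arm(slide=[[0, 1.5, 15], [0, 0, 20], [0, 0, 20], [0, 0, 15], [0, 0, 10]], twist=[[0, 0, 0], [0, 0, 0], [0, 0, 0], [0, 0, 0], [0, 0, 0]])

```text
time_s: 29.05
position: [0.6002, -0.0341, 0.2015]
tcp_rot: [1.0, 0.0, -0.001, -0.0]
ft_force: [0.1, -0.3, -1.0]
grip_width: 0.0295
grasp_force: 59.7
```

Emit:
step_arm(slide=[[0, 0, 5], [0, 0, 4], [0, 0, 3], [0, 0, 0]], twist=[[0, 0, 0], [0, 0, 0], [0, 0, 0], [0, 0, 0]])

```text
time_s: 29.45
position: [0.6008, -0.0348, 0.1906]
tcp_rot: [1.0, -0.0, 0.0, 0.0]
ft_force: [0.3, -0.6, -1.9]
grip_width: 0.0296
grasp_force: 59.7
```

Emit:
step_arm(slide=[[0, 0, 2], [0, 0, 1], [0, 0, 1], [0, 0, 0]], twist=[[0, 0, 0], [0, 0, 0], [0, 0, 0], [0, 0, 0]])

```text
time_s: 29.85
position: [0.6007, -0.0348, 0.1864]
tcp_rot: [1.0, -0.0, -0.0, -0.0]
ft_force: [-0.1, -0.3, -1.6]
grip_width: 0.0295
grasp_force: 59.7
```

Emit:
step_arm(slide=[[0, 0, 1], [0, 0, 0.5], [0, 0, 0]], twist=[[0, 0, 0], [0, 0, 0], [0, 0, 0]])

```text
time_s: 30.15
position: [0.6007, -0.0348, 0.1849]
tcp_rot: [1.0, -0.0, -0.0, -0.0]
ft_force: [0.0, -0.5, -1.8]
grip_width: 0.0297
grasp_force: 59.7
```

Emit:
step_arm(slide=[[0, 0, 1], [0, 0, 0], [0, 0, 0]], twist=[[0, 0, 0], [0, 0, 0], [0, 0, 0]])

```text
time_s: 30.45
position: [0.6007, -0.0348, 0.184]
tcp_rot: [1.0, -0.0, -0.0, -0.0]
ft_force: [-0.5, 0.3, -2.2]
grip_width: 0.0298
grasp_force: 59.7
```

Emit:
step_arm(slide=[[0, 0, 1], [0, 0, 0.5], [0, 0, 0]], twist=[[0, 0, 0], [0, 0, 0], [0, 0, 0]])

```text
time_s: 30.75
position: [0.6008, -0.0349, 0.1827]
tcp_rot: [1.0, -0.0, 0.0, 0.0]
ft_force: [-1.3, -0.2, 2.1]
grip_width: 0.0296
grasp_force: 60.3
```

Emit:
step_arm(slide=[[0, 0, 1], [0, 0, 0], [0, 0, 0]], twist=[[0, 0, 0], [0, 0, 0], [0, 0, 0]])

```text
time_s: 31.05
position: [0.6008, -0.0349, 0.1825]
tcp_rot: [1.0, -0.0, 0.0, 0.0]
ft_force: [-5.9, -0.1, 15.6]
grip_width: 0.0297
grasp_force: 61.7
```

The contact is at 0.1826, as predicted for deck height. Release and retreat.

Emit:
step_arm(slide=[[0, 0, 0], [0, 0, 0], [0, 0, 0], [0, 0, -10], [0, 0, -30]], twist=[[0, 0, 0], [0, 0, 0], [0, 0, 0], [0, 0, 0], [0, 0, 0]], hand=0.75)

```text
time_s: 31.55
position: [0.5994, -0.0346, 0.2201]
tcp_rot: [1.0, -0.0, -0.002, -0.0]
ft_force: [1.1, -0.5, 1.0]
grip_width: 0.064
grasp_force: 0.0
```

Emit:
step_arm(slide=[[0, 0, -40], [0, 0, -30], [-30, 30, 0], [-30, 36, 0], [-30, 36, 0]], twist=[[0, 0, 0], [0, 0, 0], [0, 0, 0], [0, 0, 0], [0, 0, 0]])

```text
time_s: 32.05
position: [0.5097, -0.1375, 0.2924]
tcp_rot: [1.0, 0.0, 0.001, 0.0]
ft_force: [0.6, -0.7, -0.3]
grip_width: 0.0643
grasp_force: 0.0
```

Emit:
step_arm(slide=[[-30, 36, 0], [-30, 36, 0], [-10, 36, 0], [0, 36, 0], [0, 0, 0]], twist=[[0, 0, 0], [0, 0, 0], [0, 0, 0], [0, 0, 0], [0, 0, 0]])

```text
time_s: 32.55
position: [0.4403, -0.2846, 0.2922]
tcp_rot: [1.0, -0.002, 0.001, 0.001]
ft_force: [-0.1, 0.8, 0.1]
grip_width: 0.0639
grasp_force: 0.0
```

```bash
python3 - <<'E'
from h import *
s=ctrl.get_state();print(s["position"],s["ft_force"])
o=[]
for n,r in(("scene",(280,140,500,310)),("top",(270,130,490,300))):
    c=viewer.read_camera(n);x0,y0,x1,y1=r
    a=np.linspace(0,2*np.pi,37);im=c["frame"][:,:,::-1].copy()
    Q=proj(c,np.c_[.6005+.0975*np.cos(a),-.0337+.0975*np.sin(a),0*a+.092])
    k=400/220;im=cv2.resize(im[y0:y1,x0:x1],None,fx=k,fy=k,interpolation=3)
    for q in (Q-[x0,y0])*k:cv2.circle(im,tuple(int(v) for v in q),1,(0,255,255),-1)
    o.append(im)
cv2.imwrite("pics/final.png",np.hstack(o))
E
```

```text
[ 0.44034521 -0.28457559  0.29224038] [-0.10532463  0.77719645  0.12514766]
```

View pics/final.png

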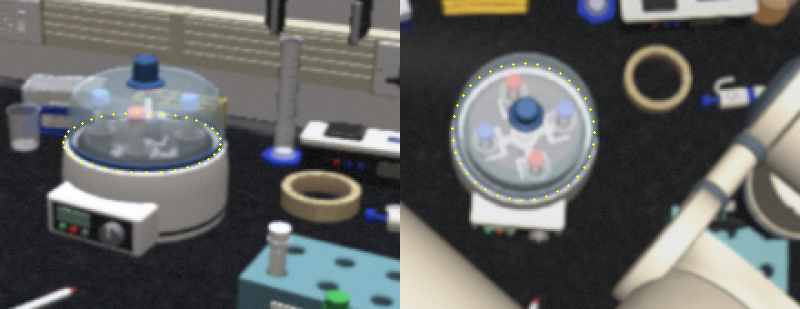

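The final picture shows the lid level and concentric on the centrifuge, with its knob at crop (145,70). All four caps are visible inside, same colours opposite, and the white tube still stands in the block at (279,250). Nothing touches the robot, so I'm handing in.

```bash
python3 -c "
from workcell import ctrl
print(ctrl.hand_in())"
```

```text
the job is handed in; nothing more can be done
None
```

The job is handed in: both red and both blue tubes are in the rotor with same colours opposite, the lid is level and centred on the deck, and the white tube still stands in the block; I checked this in the last pictures, but the hand-in returned no verdict.

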